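Shift the tube mixer to third gear and start it

ROBOT

A 6-joint arm with a two-finger parallel gripper is mounted at the origin on the work surface. World frame = base frame: x ahead of the robot, y to its left, z up, the work surface at z = 0. Lengths are in m, angles in rad, forces in N, time in s.
With the tool pointing down it reaches from about 0.375 to 0.9 m from the base axis. Payload 3.1 kg.
Tool frame: the origin (TCP) lies at the very end of the fingers, on their centre line; the grasp point (between the pads) lies 19 mm behind it; z points along the fingers, y is the line along which they close (so a half turn about z gives the same grasp; the last joint's range is limited). The gripper opens to 87 mm and grips with 3 to 60 N. Pads are 19 mm wide; open, the fingers measure 117 mm over their backs; the gripper's body (75 mm by 190 mm) begins 51 mm behind the grasp point.
Start: joints at [1.099, 0.527, 1.433, -0, 1.181, -0.178], TCP at [0.18, 0.598, 0.192] pointing down, gripper open.
Joint ranges: [-3.08, 3.08], [-0.75, 2.2], [0.22, 2.44], [-1.43, 4.57], [0, 2.65], [-2.85, 2.85]. Speed limits (rad/s): [2.79, 2.79, 3.14, 3.14, 3.14, 3.14].

INTERFACE

Orientations are given as a unit quaternion [w, x, y, z].
In Python, from cell import state, read_camera, camera_info, finish_job, find_in, trace, landmark_of gives the robot as it stands.
- The arm moves only by the tool carry_out, never from a script. Its argument "deltas" is a list that holds one entry, the list of rows, each a list of 5 numbers: the shift along the tool's x, y, z in m, then the turn about the tool's z in rad, then the opening in per cent of the stroke, from 0 (shut) to 100 (fully open). A call has 1 to 12 rows; each row is the pose to reach, as a shift and turn from the pose commanded when the call began, along the tool's axes at that moment; what a row does not reach only later rows make up. A row lasts 1/8 s, in which the tool goes at most 62.5 mm and 10.7 degrees, less where a joint would pass 70% of its speed; a pose out of reach is approached as far as the arm can. A call with a gripper value outside its range is refused whole. The fingers move at their own pace and stop on an object; "grip_force" is the grip in N (left out, the last holds). Time passes only in rows, so rows that repeat a pose let the fingers close. It gives the time, the measured TCP pose, the force, the opening and the grip force at its end, in the units of the state.
- state(): the state, without advancing time (a new reading comes with each control period).
- read_camera(name): name is "scene" or "top" or "wrist"; returns the picture (480x640x3 uint8, red, green, blue); there is no depth.
- camera_info(name): a dict with "intrinsics" (3x3 intrinsics, pixels), "dist_coeffs" ([k1, k2, p1, p2, k3] as OpenCV has them; the pictures are not rectified), "xyz" and "orientation" of the camera in the world. Camera axes: x right, y down, z forward; pixel columns grow to the right and rows downward; lengths in m; the calibration is good to about 2 mm. A picture is of the moment at which its call begins: read the wrist's pose just before it. camera_info takes no time and is no camera call; for the wrist camera it gives the pose at the moment of the call.
- finish_job(): hands the job in; it is judged then, once.
Trained networks look in the newest picture that a camera, given by its name, has taken for a name from the list of things; names that differ only in an ending like _2 or _b are one class to them, and where a whole thing is asked for, a point or a joint stands for the part that bears it (a point fixed in the world has none). Each returns a list of dicts, best first, with "conf" (0 to 1); they miss things now and then, are a little off and sometimes report something else, mostly with a low value. They report only what shows in the picture. A call takes as long as a camera call.
- find_in(camera, target): "at" ([x, y, z] in m, in the coordinates of the camera as it stood for that picture, good to about 4 mm: the middle of the surface that is visible of it).
- trace(camera, target): "region" (480x640 bool, what is visible of it).
- landmark_of(camera, target): "at" ([x, y, z] in m, in the coordinates of the camera as it stood for that picture, good to about 4 mm: a listed point, or the origin of a listed thing).
The state is a dict: "t": time; "joint_pos": joint angles; "joint_velocities": joint speeds; "tau": joint torques, N m; "eef_pos": TCP position; "ee_rot": TCP orientation; "wrist_force": force on the tool from outside, world axes, zero at the start; "moment": the same for the moment, N m; "grip_width": finger opening in m; "finger_force": force on a finger pad.
Only numpy, scipy, OpenCV 4.12 (cv2) and the standard library are available. Lean on these libraries where they do the work, as an engineer would, in place of code of your own. Each camera call takes 0.05 s, during which the arm holds its last target. There are 200 camera calls.

TASK

The tube roller mixer stands stopped in second gear, the near left slot of its gate. With the outside of shut fingers push the black ball-knob lever through the H-gate - away to neutral, across to the right, then away again until it is fully home in third, the far right slot marked with three dots - and only then press the flat round start button right down with a fingertip and let it come back up. Never take the lever between the fingers, keep off the mushroom-headed stop button, and leave the tubes and everything else where they are.

Things in the scene. Friction and masses are not known exactly. Their poses are not given: they have to be found in the camera images.
- mixer: white tube roller mixer, fixed. Left, right, near, far: as seen from the robot. Origin on the table under the gear gate's centre; x to the far side, y left along the rollers, z up. Gearbox housing: x -155 to 135, y -95 to 95 mm, flat deck 100 mm above the table. Roller bed left of it: x -125 to 125, y 95 to 410 mm, rollers' tops 85 mm, end bearing plate 97 mm high.
- gate_center (a point): centre of the upper face of the steel H-gate plate (97 x 76 mm) on the gearbox, 106 mm above the table. Two slots along the mixer's x, centred 16 mm left and right of here, 14 mm wide, 63 mm long, joined in the middle by the 20 mm wide neutral crossway. One to four dots beyond the slot ends mark the gears: first far left, second near left, third far right, fourth near right.
- third_slot_end (a point): where the axis of the lever's stem passes the plate's upper face when the lever is fully home in third gear: 26 mm far and 16 mm right of gate_center.
- lever_knob (a point): centre of the 35 mm black ball knob on the gear lever, a 10 mm rod on a pivot 33 mm above the table under gate_center; knob centre 160 mm from the pivot, 193 mm above the table in neutral. From mid neutral it moves 36 mm left or right, 53 mm near or far. Friction holds the lever wherever it is left; a push of about 3 N moves it.
- lever_stem (a point): point on the axis of the lever's rod, 45 mm below the knob's centre.
- gear_select (a joint): sideways angle of the gear lever, rad: -0.225 in the left slot, 0 in the middle of the neutral crossway, +0.225 in the right slot; it can change only while the lever is in neutral.
- gear_shift (a joint): near-far angle of the gear lever, rad: about -0.34 fully home in a near slot, 0 in neutral, about +0.34 fully home in a far slot; crossing is free within about +-0.05.
- start_button_top (a point): centre of the top face of the start button: flat round grey cap, 24 mm diameter, in a 40 mm black bezel on the gearbox deck, near the robot and left: 116 mm near and 40 mm left of the gate's centre, top 123 mm above the table. Moves straight down.
- start_button (a joint): travel of the start button, m: 0 up, 0.006 right down; it springs back. About 5 N holds it down.
- stop_button_top (a point): top of the stop button: grey mushroom head, 38 mm diameter, 133 mm above the table, 80 mm right of the start button. Not to be pressed.
- stop_button (a joint): travel of the stop button, m: 0 up, 0.005 pressed.
- tube_a: capped sample tube, 16 mm diameter, 100 mm long, lying loose in the valley between two rollers, nearest the robot; origin in its middle, y along it.
- tube_b: the same, in the middle valley.
- tube_c: the same, in the farthest used valley.
- pot: small lidded specimen pot, 38 mm diameter, 36 mm high, standing loose on the far right corner of the gearbox deck; origin under its base.
- jar: lidded specimen jar, 62 mm diameter, 67 mm high, standing on the table right of the gearbox; origin under its base.
- tube_rack: green tube rack, 152 x 80 mm, 94 mm high with its tubes, standing on the table right of the mixer; origin under its base.
- marker: marker pen, 120 x 13 x 13 mm, lying on the table in front of the mixer; origin under its middle, x along it.
- tube_stand: white 50 mm stand with one upright tube, 108 mm high, on the table right of the gearbox, near the robot; origin under its base.

How it is judged:
By the outcome, as a careful person would: the job done as asked, in the order asked, and still so for the second after the job is handed in, with the robot touching nothing.
It also fails if it takes over 61 s, if anything falls off the work surface, if the arm or the gripper's body presses on something with over 40 N, if the wrist force passes 120 N, or if a joint passes its speed limit or range.

## Working session

There is one attempt and no reset: what is moved stays moved. The work goes in short steps, Python scripts to look and compute and a tool call to move; the robot and the scene stay as the last step left them, time stands still between calls to the robot, and variables do not carry over. Pictures are saved under pics/ and viewed, at most 13 in all, crops included, and the job is handed in when it is done.

Besides the shell and the picture viewer there is one more tool, called after "Call:" as a command line: name --argument value ..., lists and objects as JSON in quotes. carry_out: Moves the arm, as the interface text tells. Its arguments: {"type":"object","properties":{"deltas":{"type":"array"},"grip_force":{"type":"number"}},"required":["deltas"]}

```bash
ls; mkdir -p pics; cat > h.py <<'E'
import numpy as np, cv2
from cell import *
from scipy.spatial.transform import Rotation as R
def q2R(q): return R.from_quat([q[1],q[2],q[3],q[0]])
def w(cam,at,ci): return q2R(ci["orientation"]).apply(at)+np.array(ci["xyz"])
def lm(cam,names):
    ci=camera_info(cam); img=read_camera(cam); out={}
    for n in names:
        r=landmark_of(cam,n)
        if r: out[n]=w(cam,r[0]["at"],ci); print(cam,n,np.round(out[n],4),round(r[0]["conf"],2))
        else: print(cam,n,"none")
    return img,out
def save(img,n): cv2.imwrite("pics/"+n,img[:,:,::-1])
E
python3 - <<'E'
from h import *
N=["mixer","gate_center","third_slot_end","lever_knob","lever_stem","start_button_top","stop_button_top"]
for c in ["scene","top"]:
    i,o=lm(c,N); save(i,c+"0.png")
s=state(); print(s["t"],s["eef_pos"],s["ee_rot"],s["grip_width"],s["wrist_force"])
print(q2R(s["ee_rot"]).as_matrix().round(3))
E
```

```text
pics
scene mixer [ 0.5599 -0.0594  0.0022] 0.96
scene gate_center [ 0.5657 -0.0608  0.1052] 0.56
scene third_slot_end [ 0.5866 -0.0728  0.1085] 0.67
scene lever_knob [ 0.5238 -0.019   0.181 ] 0.82
scene lever_stem [ 0.4715 -0.2065 -0.0031] 0.67
scene start_button_top none
scene stop_button_top [ 0.4438 -0.088   0.1396] 0.71
top mixer [ 0.564  -0.0552  0.0064] 0.87
top gate_center [ 0.5675 -0.0574  0.1083] 0.63
top third_slot_end [ 0.5896 -0.0788  0.1058] 0.9
top lever_knob [ 0.5228 -0.0222  0.1802] 0.57
top lever_stem [ 0.535  -0.0312  0.1402] 0.57
top start_button_top [ 0.4515 -0.0079  0.1183] 0.66
top stop_button_top [ 0.4461 -0.0885  0.133 ] 0.71
0.8 [0.18033896 0.59837994 0.19205782] [-1.90702244e-06  1.45850622e-01  9.89306624e-01 -4.38339281e-06] 0.0870620637715901 [-0.0949847   0.42146501  0.09022564]
[[-0.957  0.289 -0.   ]
 [ 0.289  0.957 -0.   ]
 [ 0.    -0.    -1.   ]]
```

View pics/scene0.png

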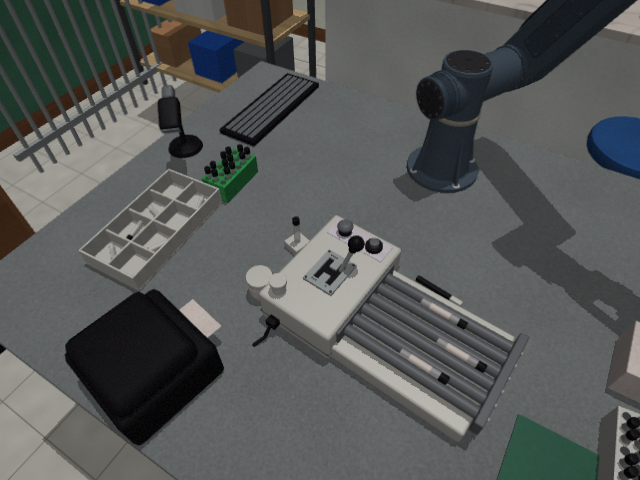

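View pics/top0.png

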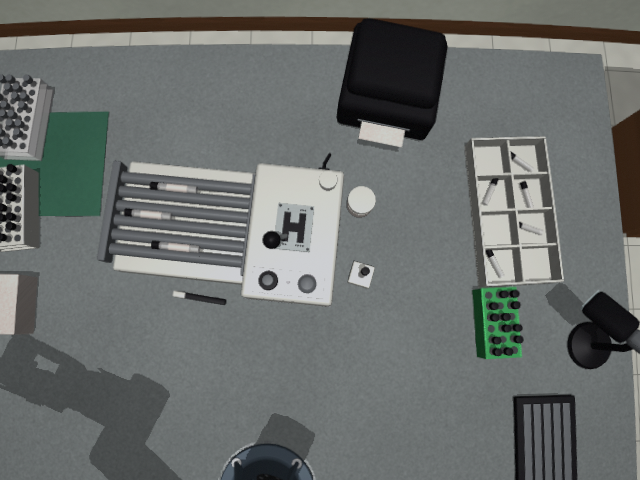

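The views agree. Pixels in the top view: lever knob (271,240) in second, start button (268,281), stop button (307,283). The mixer is yawed about -0.07 rad. I'll go above the near side of the knob with the fingers shut.

Call:
carry_out --deltas '[[[-0.03, -0.03, -0.05, -0.05, 0], [-0.446, -0.508, -0.07, -0.225, 0], [-0.446, -0.508, -0.07, -0.225, 0], [-0.446, -0.508, -0.07, -0.225, 0], [-0.446, -0.508, -0.07, -0.225, 0], [-0.446, -0.508, -0.07, -0.225, 0], [-0.446, -0.508, -0.07, -0.225, 0], [-0.446, -0.508, -0.07, -0.225, 0], [-0.446, -0.508, -0.07, -0.225, 0], [-0.446, -0.508, -0.07, -0.225, 0], [-0.446, -0.508, -0.07, -0.225, 0], [-0.446, -0.508, -0.07, -0.225, 0]]]'

```text
t: 2.3
eef_pos: [0.4629, -0.0205, 0.2625]
ee_rot: [0.001, 0.037, 0.999, -0.001]
wrist_force: [-0.5, 0.3, 0.3]
grip_width: 0.0004
finger_force: 0.0
```

Call:
carry_out --deltas '[[[0, 0, 0, 0, 0], [0, 0, 0, 0, 0], [0, 0, 0, 0, 0]]]'

```text
t: 2.68
eef_pos: [0.4599, -0.0152, 0.262]
ee_rot: [-0.0, 0.033, 0.999, 0.0]
wrist_force: [-0.7, 0.2, -0.2]
grip_width: 0.0006
finger_force: 0.0
```

```bash
python3 - <<'E'
from h import *
N=["mixer","gate_center","third_slot_end","lever_knob","lever_stem","start_button_top","stop_button_top"]
s=state(); print(s["t"],s["eef_pos"],s["grip_width"],s["wrist_force"])
print(q2R(s["ee_rot"]).as_matrix().round(3))
for c in ["wrist","top"]:
    i,o=lm(c,N); save(i,c+"1.png")
E
```

```text
2.675 [ 0.45993783 -0.01517079  0.26203151] 0.0006087562724803351 [-0.72256475  0.22563081 -0.17638665]
[[-0.998  0.065 -0.001]
 [ 0.065  0.998  0.   ]
 [ 0.001  0.    -1.   ]]
wrist mixer [ 0.5685 -0.0584 -0.0007] 0.72
wrist gate_center none
wrist third_slot_end none
wrist lever_knob none
wrist lever_stem none
wrist start_button_top none
wrist stop_button_top [ 0.4415 -0.0892  0.1334] 0.88
top mixer [ 0.5637 -0.0565  0.0056] 0.78
top gate_center [ 0.5662 -0.0556  0.1049] 0.76
top third_slot_end [ 0.5926 -0.0775  0.1043] 0.85
top lever_knob none
top lever_stem [ 0.5638 -0.058   0.0063] 0.45
top start_button_top none
top stop_button_top [ 0.4475 -0.0837  0.1371] 0.48
```

View pics/wrist1.png

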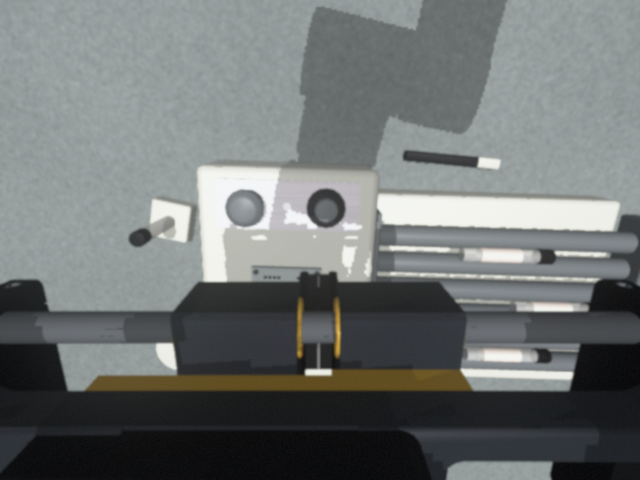

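The wrist view shows the stop button at (245,208), the start button at (326,208) and the gate edge at (285,272). The fingers are clear on the near side of the knob. I'll lower, then push slowly towards neutral, stopping slightly short.

Call:
carry_out --deltas '[[[0, -0.002, 0.05, 0.01, 0], [0, -0.002, 0.096, 0.02, 0], [0, -0.002, 0.096, 0.02, 0], [-0.015, -0.002, 0.096, 0.02, 0], [-0.027, -0.002, 0.096, 0.02, 0], [-0.037, -0.002, 0.096, 0.02, 0], [-0.047, -0.002, 0.096, 0.02, 0], [-0.055, -0.002, 0.096, 0.02, 0], [-0.063, -0.002, 0.096, 0.02, 0], [-0.07, -0.002, 0.096, 0.02, 0], [-0.076, -0.002, 0.096, 0.02, 0], [-0.076, -0.002, 0.096, 0.02, 0]]]'

```text
t: 4.97
eef_pos: [0.5396, -0.0228, 0.1712]
ee_rot: [0.004, 0.044, 0.999, 0.001]
wrist_force: [-4.2, 4.9, 26.5]
grip_width: 0.0006
finger_force: 12.8
```

```bash
python3 - <<'E'
from h import *
N=["mixer","gate_center","third_slot_end","lever_knob","lever_stem","start_button_top"]
s=state(); print(s["t"],s["eef_pos"],s["wrist_force"])
for c in ["scene","top"]:
    i,o=lm(c,N); save(i,c+"2.png")
a=cv2.imread("pics/scene2.png")[200:320,250:410];b=cv2.imread("pics/top2.png")[150:310,230:390]
cv2.imwrite("pics/c2.png",np.hstack([cv2.resize(a,(400,300)),cv2.resize(b,(300,300))]))
E
```

```text
4.975 [ 0.53956717 -0.02277335  0.17120631] [-4.16782655  4.91479658 26.4513799 ]
scene mixer [ 0.5615 -0.0605  0.0022] 0.8
scene gate_center [ 0.5651 -0.0581  0.1083] 0.95
scene third_slot_end [ 0.6318 -0.2039  0.0017] 0.62
scene lever_knob [ 0.5516 -0.0202  0.1835] 0.74
scene lever_stem [ 0.5603 -0.0328  0.1454] 0.73
scene start_button_top [ 0.4525 -0.0084  0.1238] 0.59
top mixer [ 0.5618 -0.0592  0.0036] 0.78
top gate_center [ 0.3694 -0.5066 -0.0042] 0.55
top third_slot_end none
top lever_knob [ 0.3691 -0.5051 -0.0008] 0.54
top lever_stem none
top start_button_top none
```

View pics/c2.png

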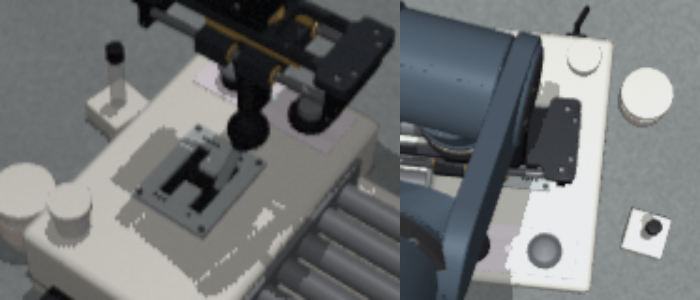

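The scene crop shows the knob at about (349,252) with the shut fingers behind it, leaning less than before. The upward force of 26 N needs explaining, so I'll compute the lever angle from pixels.

```bash
cat >> h.py <<'E'
G=np.array([0.566,-0.058]); TH=-0.085
def m2w(p):
    c,s=np.cos(TH),np.sin(TH); return np.array([G[0]+c*p[0]-s*p[1],G[1]+s*p[0]+c*p[1],p[2]])
def knob(sel,sh,L=.16):
    v=np.array([np.sin(sh)*np.cos(sel),-np.sin(sel),np.cos(sh)*np.cos(sel)]); return m2w(np.array([0,0,.033])+L*v)
def proj(cam,P):
    ci=camera_info(cam); Rm=q2R(ci["orientation"]).as_matrix(); t=-Rm.T@np.array(ci["xyz"])
    return cv2.projectPoints(np.array(P,float).reshape(-1,3),cv2.Rodrigues(Rm.T)[0],t,np.array(ci["intrinsics"]),np.array(ci["dist_coeffs"]))[0].reshape(-1,2).round(1)
def blob(cam,n):
    r=trace(cam,n)
    for q in r[:2]:
        ys,xs=np.where(q["region"]); print("trace",cam,n,q["conf"],xs.mean().round(1),ys.mean().round(1),xs.min(),xs.max(),ys.min(),ys.max())
E
python3 - <<'E'
from h import *
for sh in [-.34,-.25,-.2,-.15,-.1,-.05,0,.05]: print(sh,knob(-.225,sh).round(4),proj("scene",knob(-.225,sh)),proj("wrist",knob(-.225,sh)))
i=read_camera("scene"); blob("scene","lever_knob")
j=read_camera("wrist"); 
print(proj("scene",[m2w([0,0,.106]),m2w([-.0485,.038,.106]),m2w([.0485,.038,.106]),m2w([.0485,-.038,.106]),m2w([-.116,.04,.123]),state()["eef_pos"]]))
s=state(); print(s["t"],s["eef_pos"],s["wrist_force"],s["moment"])
cv2.imwrite("pics/c3.png",np.hstack([cv2.resize(i[220:310,290:410,::-1],(400,300),interpolation=cv2.INTER_CUBIC),cv2.resize(j[:,:,::-1],(400,300))]))
E
```

```text
-0.34 [ 0.5172 -0.018   0.18  ] [[357.8 241.9]] [[321.9 238.2]]
-0.25 [ 0.5306 -0.0192  0.1841] [[354.3 244.7]] [[322.  263.5]]
-0.2 [ 0.5382 -0.0198  0.1859] [[352.3 246.5]] [[322.  277.4]]
-0.15 [ 0.5458 -0.0205  0.1872] [[350.3 248.4]] [[322.1 291.1]]
-0.1 [ 0.5535 -0.0211  0.1882] [[348.2 250.5]] [[322.1 304.5]]
-0.05 [ 0.5613 -0.0218  0.1888] [[346.1 252.8]] [[322.1 317.4]]
0 [ 0.569  -0.0224  0.189 ] [[344.  255.2]] [[322.1 329.8]]
0.05 [ 0.5768 -0.0231  0.1888] [[341.8 257.7]] [[322.1 341.5]]
trace scene lever_knob 0.61 346.6 255.7 336 357 244 274
[[329.3 271.1]
 [356.  264.7]
 [330.8 294.9]
 [302.1 277.7]
 [373.5 241.1]
 [350.5 250.7]]
5.825 [ 0.53939622 -0.02276219  0.17119736] [-4.41775196  5.20125624 25.58971086] [0.9884217  0.58279797 0.04977465]
```

View pics/c3.png

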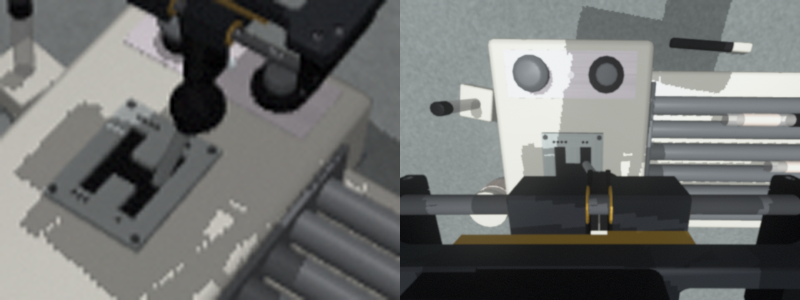

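```bash
python3 - <<'E'
from h import *
j=read_camera("wrist"); i=read_camera("scene")
e=np.array(state()["eef_pos"])
print("tcp wrist",proj("wrist",[e,e+[0,0,.03],e+[0,0,.06]]),"scene",proj("scene",[e,e+[0,0,.03],e+[0,0,.06]]))
ci=camera_info("wrist");print(ci["xyz"],q2R(ci["orientation"]).as_matrix().round(2).tolist())
a=cv2.resize(np.clip(j[220:400,220:420,::-1].astype(float)*2.2,0,255).astype('uint8'),(400,360),interpolation=cv2.INTER_CUBIC)
b=cv2.resize(np.clip(i[190:280,310:410,::-1].astype(float)*2.2,0,255).astype('uint8'),(400,360),interpolation=cv2.INTER_CUBIC)
cv2.imwrite("pics/c4.png",np.hstack([a,b]))
E
```

```text
tcp wrist [[317.  270.1]
 [316.9 291.9]
 [316.8 322. ]] scene [[350.5 250.7]
 [351.1 241.5]
 [351.7 231.8]]
[ 0.46280498 -0.01566498  0.36374768] [[0.09, 0.96, 0.28], [1.0, -0.08, -0.02], [0.0, 0.28, -0.96]]
```

View pics/c4.png

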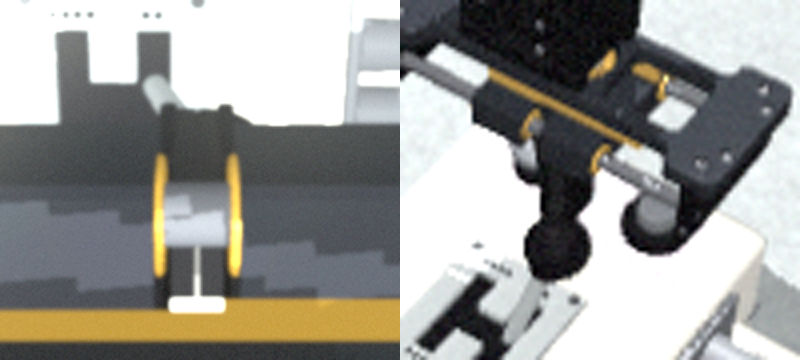

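The geometry doesn't add up: the knob looks about 13 mm ahead of the TCP, which is too close for a side contact. I'll back off a little and look at the lever alone.

Call:
carry_out --deltas '[[[0.01, 0, 0, 0, 0], [0.03, 0, 0, 0, 0], [0.05, 0, 0, 0, 0], [0.05, 0, 0, 0, 0], [0.05, 0, 0, 0, 0]]]'

```text
t: 6.55
eef_pos: [0.4881, -0.0198, 0.1664]
ee_rot: [0.001, 0.044, 0.999, -0.0]
wrist_force: [0.3, 0.3, 0.2]
grip_width: 0.0008
finger_force: 0.0
```

```bash
python3 - <<'E'
from h import *
s=state(); print(s["t"],s["eef_pos"],s["wrist_force"],s["moment"],s["finger_force"])
i,o=lm("scene",["lever_knob","lever_stem","gate_center"]); blob("scene","lever_knob")
j,o=lm("wrist",["lever_knob","lever_stem","gate_center"])
a=cv2.resize(np.clip(j[200:400,220:420,::-1].astype(float)*2.2,0,255).astype('uint8'),(400,400),interpolation=cv2.INTER_CUBIC)
b=cv2.resize(np.clip(i[190:290,310:410,::-1].astype(float)*2.2,0,255).astype('uint8'),(400,400),interpolation=cv2.INTER_CUBIC)
cv2.imwrite("pics/c5.png",np.hstack([a,b]))
for sh in [-.2,-.1,0]: print(sh,proj("wrist",knob(-.225,sh)),proj("scene",knob(-.225,sh)))
print(proj("wrist",s["eef_pos"]),proj("scene",s["eef_pos"]))
E
```

```text
6.55 [ 0.48806995 -0.01980533  0.16635239] [0.29195643 0.26384551 0.23924751] [ 0.00675085 -0.0201272   0.04790389] 0.0
scene lever_knob [ 0.5472 -0.0174  0.1833] 0.6
scene lever_stem [ 0.5559 -0.0281  0.146 ] 0.51
scene gate_center [ 0.5676 -0.0577  0.105 ] 0.57
trace scene lever_knob 0.7 347.5 254.2 337 357 243 272
wrist lever_knob [ 0.5509 -0.0194  0.187 ] 0.63
wrist lever_stem [ 0.5577 -0.029   0.1458] 0.45
wrist gate_center none
-0.2 [[324.2 364.9]] [[352.3 246.5]]
-0.1 [[324.2 390. ]] [[348.2 250.5]]
0 [[324.1 412.9]] [[344.  255.2]]
[[316.6 272.5]] [[363.1 236.6]]
```

View pics/c5.png

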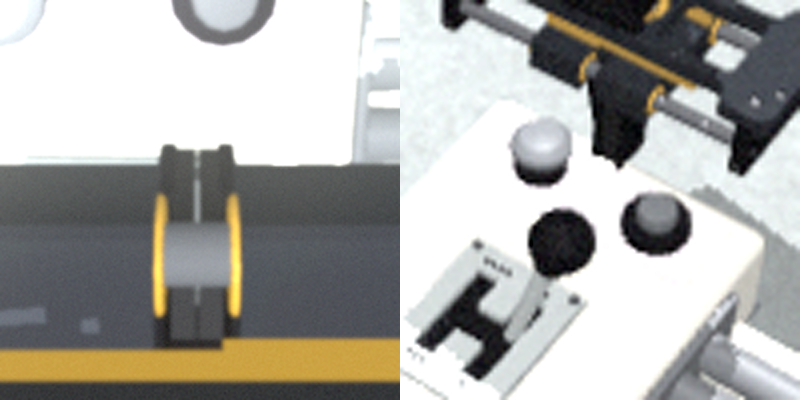

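The finger tapers towards its tip (right crop, finger at (618,130)). So its sloped face rode on the upper side of the knob, now at (562,243) in the crop, about world (0.550,-0.019). I'll raise the TCP to near the knob's equator and push again.

Call:
carry_out --deltas '[[[0, 0.003, -0.012, 0, 0], [-0.015, 0.003, -0.012, 0, 0], [-0.03, 0.003, -0.012, 0, 0], [-0.04, 0.003, -0.012, 0, 0], [-0.047, 0.003, -0.012, 0, 0], [-0.053, 0.003, -0.012, 0, 0], [-0.058, 0.003, -0.012, 0, 0], [-0.058, 0.003, -0.012, 0, 0], [-0.058, 0.003, -0.012, 0, 0]]]'

```text
t: 8.12
eef_pos: [0.5443, -0.0215, 0.178]
ee_rot: [-0.0, 0.044, 0.999, 0.0]
wrist_force: [-0.3, 0.3, -0.8]
grip_width: 0.0006
finger_force: 0.0
```

```bash
cat > look.py <<'E'
from h import *
s=state(); print(s["t"],s["eef_pos"].round(4),s["wrist_force"].round(1),s["finger_force"])
i,o=lm("scene",["lever_knob","lever_stem"]); blob("scene","lever_knob")
# dark-disc centre: HoughCircles near the knob
g=cv2.resize(cv2.cvtColor(i,cv2.COLOR_RGB2GRAY)[225:290,310:375],None,fx=4,fy=4,interpolation=cv2.INTER_CUBIC)
c=cv2.HoughCircles(g,cv2.HOUGH_GRADIENT,1,20,param1=80,param2=12,minRadius=28,maxRadius=38)
if c is not None: print("hough",[(310+a/4,225+b/4,r/4) for a,b,r in c[0][:3]])
for se in [-.225,0,.225]: print(se,[(sh,proj("scene",knob(se,sh))[0].tolist()) for sh in [-.1,-.05,0,.05,.3,.34]])
E
python3 look.py
```

```text
8.125 [ 0.5443 -0.0215  0.178 ] [-0.3  0.3 -0.8] 0.0
scene lever_knob [ 0.5456 -0.0176  0.1869] 0.78
scene lever_stem [0.526  0.1891 0.0823] 0.71
trace scene lever_knob 0.78 348.7 252.9 338 357 244 272
trace scene lever_knob 0.26 390.7 329.5 255 527 222 440
hough [(np.float32(350.625), np.float32(250.125), np.float32(8.25)), (np.float32(374.125), np.float32(245.625), np.float32(8.25))]
-0.225 [(-0.1, [348.2, 250.5]), (-0.05, [346.1, 252.8]), (0, [344.0, 255.2]), (0.05, [341.8, 257.7]), (0.3, [330.8, 272.3]), (0.34, [329.1, 274.9])]
0 [(-0.1, [334.0, 241.3]), (-0.05, [331.8, 243.6]), (0, [329.5, 246.0]), (0.05, [327.2, 248.5]), (0.3, [315.9, 263.2]), (0.34, [314.1, 265.8])]
0.225 [(-0.1, [319.9, 235.1]), (-0.05, [317.7, 237.3]), (0, [315.5, 239.5]), (0.05, [313.2, 241.9]), (0.3, [302.2, 255.8]), (0.34, [300.4, 258.3])]
```

```bash
python3 - <<'E'
from h import *
e=np.array(state()["eef_pos"]); P=[e,e+[0,0,.02],e+[0,0,.04]]
out=[]
for c,(y,x) in {"scene":(185,305),"wrist":(200,220)}.items():
    i=read_camera(c); n=100 if c=="scene" else 200
    b=cv2.resize(np.clip(i[y:y+n,x:x+n,::-1].astype(float)*2.5,0,255).astype('uint8'),(400,400),interpolation=cv2.INTER_CUBIC)
    for p,col in zip(proj(c,P),[(0,0,255),(0,200,0),(255,0,0)]): cv2.circle(b,tuple(int(v) for v in (p-[x,y])*400/n),3,col,-1)
    out.append(b)
cv2.imwrite("pics/c6.png",np.hstack(out))
E
```

```text
(no output)
```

View pics/c6.png

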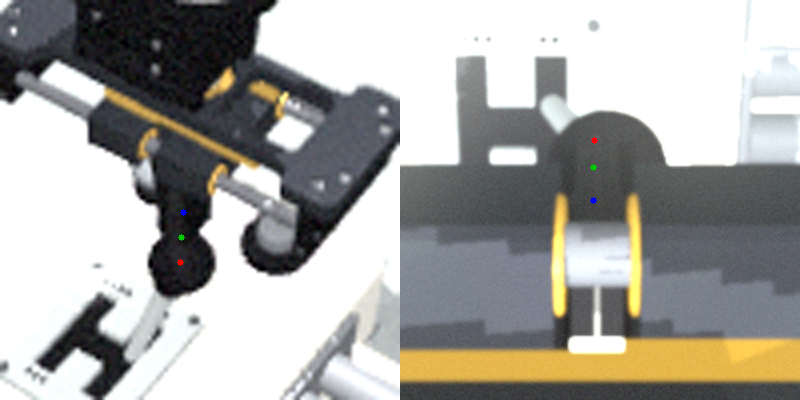

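The wrist view shows the knob disc centred near crop (608,165), with the finger over it. I'll solve its position from the disc's centre and apparent radius.

```bash
python3 - <<'E'
from h import *
ci=camera_info("wrist"); K=np.array(ci["intrinsics"]); D=np.array(ci["dist_coeffs"]); print(K.round(1).tolist(),D)
Rm=q2R(ci["orientation"]).as_matrix(); C=np.array(ci["xyz"])
def ray(cam,u,v):
    ci=camera_info(cam)
    p=cv2.undistortPoints(np.array([[[u,v]]],float),np.array(ci["intrinsics"]),np.array(ci["dist_coeffs"]))[0,0]
    d=q2R(ci["orientation"]).as_matrix()@np.array([p[0],p[1],1]); return np.array(ci["xyz"]),d
C,d=ray("wrist",324,282)
for z in (.18,.187,.19): print("wrist knob",z,(C+d*(z-C[2])/d[2]).round(4))
C2,d2=ray("scene",350.4,250.4)
for z in (.18,.187,.19): print("scene knob",z,(C2+d2*(z-C2[2])/d2[2]).round(4))
A=np.stack([d,-d2],1); t=np.linalg.lstsq(A,C2-C,rcond=None)[0]; print("tri",C+t[0]*d,C2+t[1]*d2)
# start button in saved wrist1? current top cam:
i,o=lm("wrist",["lever_knob","mixer","stop_button_top","start_button_top"])
i=read_camera("top"); g=cv2.cvtColor(i,cv2.COLOR_RGB2GRAY)
print("knob radius px expect",K[0,0]*.0175/np.linalg.norm((C+d*(.187-C[2])/d[2])-C))
e=np.array(state()["eef_pos"]);print("scene view dir",(d2/np.linalg.norm(d2)).round(2),state()["joint_pos"].round(3).tolist())
E
```

```text
[[345.1, 0.0, 318.1], [0.0, 345.1, 237.0], [0.0, 0.0, 1.0]] [0.00561066 0.         0.         0.         0.        ]
wrist knob 0.18 [ 0.5517 -0.018   0.18  ]
wrist knob 0.187 [ 0.5487 -0.0178  0.187 ]
wrist knob 0.19 [ 0.5474 -0.0178  0.19  ]
scene knob 0.18 [ 0.5451 -0.0203  0.18  ]
scene knob 0.187 [ 0.5501 -0.0179  0.187 ]
scene knob 0.19 [ 0.5523 -0.0168  0.19  ]
tri [ 0.54922082 -0.01784258  0.18582739] [ 0.5493403  -0.01825949  0.18588679]
wrist lever_knob [ 0.5506 -0.02    0.1889] 0.77
wrist mixer none
wrist stop_button_top [ 0.4444 -0.0858  0.1319] 0.86
wrist start_button_top [ 0.4503 -0.006   0.1258] 0.92
knob radius px expect 30.107172247495917
scene view dir [-0.56 -0.27 -0.78] [-0.245, 0.438, 1.649, 0.0, 1.054, -1.728]
```

The reported TCP lies inside the knob, but there is no force. So the real fingertips sit about 30 mm above the reported TCP, and the earlier push rode over the knob's top. I'll back off, go 30 mm lower and push to neutral again.

Call:
carry_out --deltas '[[[0.03, 0, 0, 0, 0], [0.064, 0, 0, 0, 0], [0.064, 0, 0.015, 0, 0], [0.064, 0, 0.03, 0, 0], [0.05, 0, 0.03, 0, 0], [0.036, 0, 0.03, 0, 0], [0.026, 0, 0.03, 0, 0], [0.018, 0, 0.03, 0, 0], [0.011, 0, 0.03, 0, 0], [0.005, 0, 0.03, 0, 0], [0.005, 0, 0.03, 0, 0], [0.005, 0, 0.03, 0, 0]]]'

```text
t: 10.22
eef_pos: [0.5398, -0.021, 0.148]
ee_rot: [0.0, 0.044, 0.999, 0.0]
wrist_force: [-1.0, 1.1, 0.3]
grip_width: 0.0004
finger_force: 0.9
```

```bash
python3 look.py
```

```text
10.225 [ 0.5398 -0.021   0.148 ] [-1.   1.1  0.3] 0.9459847211837769
scene lever_knob [ 0.5648 -0.0195  0.1844] 0.74
scene lever_stem [ 0.5704 -0.031   0.1462] 0.85
trace scene lever_knob 0.87 343.3 258.5 334 353 247 277
hough [(np.float32(346.125), np.float32(255.125), np.float32(8.25)), (np.float32(333.125), np.float32(268.125), np.float32(9.35)), (np.float32(336.125), np.float32(263.875), np.float32(7.15))]
-0.225 [(-0.1, [348.2, 250.5]), (-0.05, [346.1, 252.8]), (0, [344.0, 255.2]), (0.05, [341.8, 257.7]), (0.3, [330.8, 272.3]), (0.34, [329.1, 274.9])]
0 [(-0.1, [334.0, 241.3]), (-0.05, [331.8, 243.6]), (0, [329.5, 246.0]), (0.05, [327.2, 248.5]), (0.3, [315.9, 263.2]), (0.34, [314.1, 265.8])]
0.225 [(-0.1, [319.9, 235.1]), (-0.05, [317.7, 237.3]), (0, [315.5, 239.5]), (0.05, [313.2, 241.9]), (0.3, [302.2, 255.8]), (0.34, [300.4, 258.3])]
```

Knob now at mixer x of about -2 mm, which is neutral. Next I'll go round to its left side and push it across to the right.

Call:
carry_out --deltas '[[[0.025, 0, -0.004, 0, 0], [0.025, 0.046, -0.004, 0, 0], [0, 0.046, -0.004, 0, 0], [-0.029, 0.046, -0.004, 0, 0], [-0.029, 0.044, -0.004, 0, 0], [-0.029, 0.034, -0.004, 0, 0], [-0.029, 0.025, -0.004, 0, 0], [-0.029, 0.016, -0.004, 0, 0], [-0.029, 0.007, -0.004, 0, 0], [-0.029, -0.002, -0.004, 0, 0], [-0.029, -0.011, -0.004, 0, 0], [-0.029, -0.02, -0.004, 0, 0]]]'

```text
t: 11.92
eef_pos: [0.5667, -0.0443, 0.152]
ee_rot: [-0.0, 0.044, 0.999, -0.0]
wrist_force: [0.4, 3.0, 2.1]
grip_width: 0.0002
finger_force: 1.2
```

```bash
python3 look.py
```

```text
11.925 [ 0.5667 -0.0443  0.152 ] [0.4 3.  2.1] 1.2000441178679466
scene lever_knob [ 0.5583 -0.0663  0.1902] 0.49
scene lever_stem [ 0.5653 -0.0679  0.1476] 0.58
trace scene lever_knob 0.52 324.7 251.0 317 330 237 271
hough [(np.float32(325.125), np.float32(243.875), np.float32(7.25))]
-0.225 [(-0.1, [348.2, 250.5]), (-0.05, [346.1, 252.8]), (0, [344.0, 255.2]), (0.05, [341.8, 257.7]), (0.3, [330.8, 272.3]), (0.34, [329.1, 274.9])]
0 [(-0.1, [334.0, 241.3]), (-0.05, [331.8, 243.6]), (0, [329.5, 246.0]), (0.05, [327.2, 248.5]), (0.3, [315.9, 263.2]), (0.34, [314.1, 265.8])]
0.225 [(-0.1, [319.9, 235.1]), (-0.05, [317.7, 237.3]), (0, [315.5, 239.5]), (0.05, [313.2, 241.9]), (0.3, [302.2, 255.8]), (0.34, [300.4, 258.3])]
```

Call:
carry_out --deltas '[[[0, -0.008, 0, 0, 0], [0, -0.014, 0.001, 0, 0], [0, -0.018, 0.002, 0, 0], [0, -0.02, 0.002, 0, 0], [0, -0.02, 0.002, 0, 0]]]'

```text
t: 12.75
eef_pos: [0.565, -0.0639, 0.1499]
ee_rot: [-0.0, 0.044, 0.999, -0.0]
wrist_force: [0.4, 0.2, -0.6]
grip_width: 0.0004
finger_force: 0.4
```

```bash
python3 look.py
```

```text
12.75 [ 0.565  -0.0639  0.1499] [ 0.4  0.2 -0.6] 0.38214110769331455
scene lever_knob [ 0.6591 -0.127   0.1045] 0.65
scene lever_stem [ 0.562  -0.0821  0.1483] 0.7
trace scene lever_knob 0.6 318.3 248.6 310 326 233 269
trace scene lever_knob 0.21 439.8 290.8 416 462 276 305
-0.225 [(-0.1, [348.2, 250.5]), (-0.05, [346.1, 252.8]), (0, [344.0, 255.2]), (0.05, [341.8, 257.7]), (0.3, [330.8, 272.3]), (0.34, [329.1, 274.9])]
0 [(-0.1, [334.0, 241.3]), (-0.05, [331.8, 243.6]), (0, [329.5, 246.0]), (0.05, [327.2, 248.5]), (0.3, [315.9, 263.2]), (0.34, [314.1, 265.8])]
0.225 [(-0.1, [319.9, 235.1]), (-0.05, [317.7, 237.3]), (0, [315.5, 239.5]), (0.05, [313.2, 241.9]), (0.3, [302.2, 255.8]), (0.34, [300.4, 258.3])]
```

Call:
carry_out --deltas '[[[0, -0.002, 0, 0, 0], [0, -0.003, 0, 0, 0], [0, -0.004, 0, 0, 0], [0, -0.004, 0, 0, 0]]]'

```text
t: 13.45
eef_pos: [0.5646, -0.0674, 0.1499]
ee_rot: [-0.0, 0.044, 0.999, 0.0]
wrist_force: [-0.1, 2.6, -2.0]
grip_width: 0.0003
finger_force: 1.0
```

```bash
python3 look.py | head -6; python3 - <<'E'
from h import *
i,o=lm("wrist",["lever_knob","lever_stem"]); k=read_camera("scene")
a=cv2.resize(np.clip(i[200:400,220:420,::-1].astype(float)*2,0,255).astype('uint8'),(400,400))
b=cv2.resize(np.clip(k[200:300,270:370,::-1].astype(float)*2,0,255).astype('uint8'),(400,400),interpolation=cv2.INTER_CUBIC)
cv2.imwrite("pics/c7.png",np.hstack([b,a]))
E
```

```text
13.45 [ 0.5646 -0.0674  0.1499] [-0.1  2.6 -2. ] 1.0263743251562119
scene lever_knob [ 0.5567 -0.0907  0.1859] 0.5
scene lever_stem [ 0.5632 -0.0856  0.1472] 0.76
trace scene lever_knob 0.48 317.2 247.4 309 325 232 269
trace scene lever_knob 0.36 424.8 366.3 400 448 349 383
-0.225 [(-0.1, [348.2, 250.5]), (-0.05, [346.1, 252.8]), (0, [344.0, 255.2]), (0.05, [341.8, 257.7]), (0.3, [330.8, 272.3]), (0.34, [329.1, 274.9])]
wrist lever_knob [ 0.5607 -0.0945  0.1919] 0.9
wrist lever_stem [ 0.5624 -0.0819  0.1455] 0.72
```

View pics/c7.png

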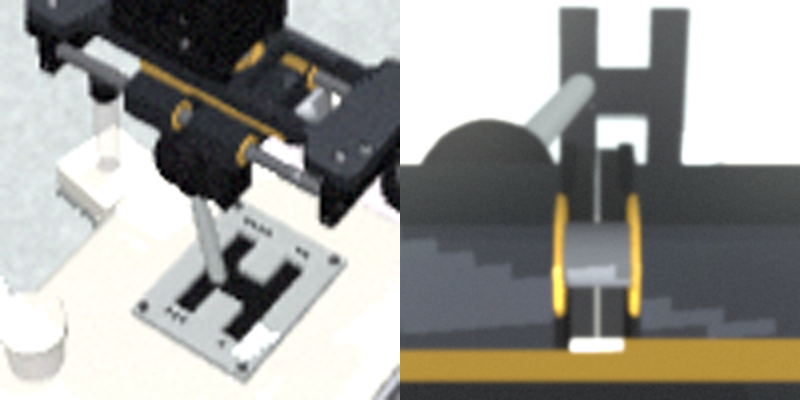

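The stem sits at the right slot of the crossway (left crop (222,270)). I'll nudge 3 mm more to feel the wall.

Call:
carry_out --deltas '[[[0, -0.002, 0, 0, 0], [0, -0.003, 0, 0, 0], [0, -0.003, 0, 0, 0]]]'

```text
t: 14.22
eef_pos: [0.5644, -0.0706, 0.15]
ee_rot: [-0.0, 0.044, 0.999, -0.0]
wrist_force: [0.3, 2.8, -2.0]
grip_width: 0.0003
finger_force: 1.1
```

Call:
carry_out --deltas '[[[0, -0.001, 0, 0, 0], [0, -0.002, 0, 0, 0], [0, -0.002, 0, 0, 0]]]'

```text
t: 14.6
eef_pos: [0.5642, -0.0717, 0.1499]
ee_rot: [-0.0, 0.044, 0.999, 0.001]
wrist_force: [0.3, 4.3, -1.5]
grip_width: 0.0008
finger_force: 2.5
```

```bash
python3 look.py | head -5; python3 - <<'E'
from h import *
i,o=lm("wrist",["lever_knob","lever_stem"]); blob("wrist","lever_knob")
E
```

```text
14.6 [ 0.5642 -0.0717  0.1499] [ 0.3  4.3 -1.5] 2.543824464082718
scene lever_knob [ 0.5583 -0.0961  0.185 ] 0.65
scene lever_stem [ 0.5654 -0.0863  0.1441] 0.8
trace scene lever_knob 0.66 460.7 354.3 437 484 338 370
trace scene lever_knob 0.58 316.2 248.2 308 324 233 268
wrist lever_knob [ 0.5623 -0.1004  0.1906] 0.86
wrist lever_stem [ 0.5633 -0.0876  0.1475] 0.65
trace wrist lever_knob 0.97 277.5 266.4 233 319 239 281
```

The force rises to 4.3 N, so the lever is against the right wall. I'll go round to the near side of the knob and push it away into third.

Call:
carry_out --deltas '[[[0, 0.012, 0, 0, 0], [0.025, 0.012, 0, 0, 0], [0.048, 0.008, 0.004, 0, 0], [0.048, -0.023, 0.004, 0, 0], [0.048, -0.023, 0.004, 0, 0], [0.036, -0.023, 0.004, 0, 0], [0.026, -0.023, 0.004, 0, 0], [0.018, -0.023, 0.004, 0, 0], [0.01, -0.023, 0.005, 0, 0], [0.002, -0.023, 0.006, 0, 0], [-0.005, -0.023, 0.008, 0, 0], [-0.012, -0.023, 0.009, 0, 0]]]'

```text
t: 16.5
eef_pos: [0.5745, -0.0963, 0.1408]
ee_rot: [-0.0, 0.044, 0.999, 0.0]
wrist_force: [-3.4, -0.1, 2.1]
grip_width: 0.0003
finger_force: 1.9
```

```bash
python3 look.py; python3 - <<'E'
from h import *
i,o=lm("wrist",["lever_knob","lever_stem"])
E
```

```text
16.5 [ 0.5745 -0.0963  0.1408] [-3.4 -0.1  2.1] 1.919122338294983
scene lever_knob [ 0.5989 -0.0975  0.1809] 0.73
scene lever_stem [ 0.5909 -0.0852  0.1401] 0.84
trace scene lever_knob 0.6 306.2 256.3 295 320 245 274
hough [(np.float32(322.125), np.float32(241.875), np.float32(7.975)), (np.float32(372.625), np.float32(245.375), np.float32(7.7)), (np.float32(322.875), np.float32(284.375), np.float32(7.425))]
-0.225 [(-0.1, [348.2, 250.5]), (-0.05, [346.1, 252.8]), (0, [344.0, 255.2]), (0.05, [341.8, 257.7]), (0.3, [330.8, 272.3]), (0.34, [329.1, 274.9])]
0 [(-0.1, [334.0, 241.3]), (-0.05, [331.8, 243.6]), (0, [329.5, 246.0]), (0.05, [327.2, 248.5]), (0.3, [315.9, 263.2]), (0.34, [314.1, 265.8])]
0.225 [(-0.1, [319.9, 235.1]), (-0.05, [317.7, 237.3]), (0, [315.5, 239.5]), (0.05, [313.2, 241.9]), (0.3, [302.2, 255.8]), (0.34, [300.4, 258.3])]
wrist lever_knob [ 0.6044 -0.0994  0.182 ] 0.69
wrist lever_stem none
```

It's in third's slot and moving. I'll push on to the end stop.

Call:
carry_out --deltas '[[[-0.005, 0, 0.001, 0, 0], [-0.009, 0, 0.002, 0, 0], [-0.012, 0, 0.002, 0, 0], [-0.014, 0, 0.002, 0, 0], [-0.014, 0, 0.002, 0, 0]]]'

```text
t: 17.48
eef_pos: [0.5873, -0.0973, 0.1384]
ee_rot: [-0.001, 0.044, 0.999, 0.0]
wrist_force: [-3.9, 0.8, -1.3]
grip_width: 0.0004
finger_force: 2.1
```

Call:
carry_out --deltas '[[[-0.001, 0, 0, 0, 0], [-0.002, 0, 0, 0, 0], [-0.002, 0, 0, 0, 0]]]'

```text
t: 17.85
eef_pos: [0.5879, -0.0973, 0.1383]
ee_rot: [-0.003, 0.044, 0.999, 0.0]
wrist_force: [-6.1, -0.1, -1.2]
grip_width: 0.0004
finger_force: 3.2
```

Call:
carry_out --deltas '[[[-0.001, 0, 0, 0, 0], [-0.002, 0, 0, 0, 0], [-0.002, 0, 0, 0, 0]]]'

```text
t: 18.23
eef_pos: [0.5884, -0.0973, 0.1381]
ee_rot: [-0.004, 0.044, 0.999, 0.001]
wrist_force: [-9.7, -0.1, 0.5]
grip_width: 0.0005
finger_force: 4.4
```

The force climbs to 9.7 N with almost no motion, so the lever is home in third. I'll back off, rise and go above the start button.

Call:
carry_out --deltas '[[[0.01, 0, 0, 0, 0], [0.035, 0, 0, 0, 0], [0.06, 0, -0.03, 0, 0], [0.1, 0.035, -0.055, 0, 0], [0.1434, 0.0776, -0.055, 0, 0], [0.1434, 0.0776, -0.055, 0, 0], [0.1434, 0.0776, -0.055, 0, 0], [0.1434, 0.0776, -0.055, 0, 0]]]'

```text
t: 19.23
eef_pos: [0.4584, -0.0093, 0.1945]
ee_rot: [0.002, 0.044, 0.999, -0.0]
wrist_force: [-0.7, -0.3, 0.1]
grip_width: 0.0003
finger_force: 0.0
```

```bash
python3 look.py | head -5; python3 - <<'E'
from h import *
def ray(cam,u,v,z):
    ci=camera_info(cam)
    p=cv2.undistortPoints(np.array([[[u,v]]],float),np.array(ci["intrinsics"]),np.array(ci["dist_coeffs"]))[0,0]
    d=q2R(ci["orientation"]).as_matrix()@np.array([p[0],p[1],1]); C=np.array(ci["xyz"]); return (C+d*(z-C[2])/d[2]).round(4)
i,o=lm("wrist",["lever_knob","start_button_top","stop_button_top","mixer"]); blob("wrist","start_button_top")
g=cv2.GaussianBlur(cv2.cvtColor(i,cv2.COLOR_RGB2GRAY),(3,3),0)
c=cv2.HoughCircles(g,cv2.HOUGH_GRADIENT,1,20,param1=80,param2=14,minRadius=12,maxRadius=35)
if c is not None:
    for a,b,r in c[0][:6]: print(a,b,r,ray("wrist",a,b,.123))
lm("scene",["start_button_top","gate_center"]); print(proj("wrist",[m2w([-.116,.04,.123]),m2w([-.116,-.04,.133])]),m2w([-.116,.04,.123]))
k=read_camera("scene")
a=cv2.resize(i[100:300,220:420,::-1],(400,400))
b=cv2.resize(np.clip(k[200:300,280:380,::-1].astype(float)*1.8,0,255).astype('uint8'),(400,400),interpolation=cv2.INTER_CUBIC)
cv2.imwrite("pics/c8.png",np.hstack([b,a]))
E
```

```text
19.225 [ 0.4584 -0.0093  0.1945] [-0.7 -0.3  0.1] 0.0
scene lever_knob [ 0.4465 -0.0875  0.1349] 0.66
scene lever_stem [ 0.6037 -0.089   0.1383] 0.82
trace scene lever_knob 0.83 302.2 260.1 291 318 249 276
hough [(np.float32(372.875), np.float32(245.375), np.float32(7.85))]
wrist lever_knob none
wrist start_button_top [ 0.4505 -0.0058  0.1256] 0.58
wrist stop_button_top [ 0.4426 -0.0872  0.1336] 0.95
wrist mixer [ 0.4216  0.1579 -0.0029] 0.36
trace wrist start_button_top 0.92 320.1 231.0 306 335 216 246
319.5 226.5 23.6 [ 0.4472 -0.0056  0.123 ]
220.5 230.5 24.3 [ 0.4436 -0.0839  0.123 ]
131.5 237.5 24.3 [ 0.4431 -0.1552  0.123 ]
557.5 330.5 28.8 [0.557 0.19  0.123]
411.5 219.5 28.6 [0.4479 0.0667 0.123 ]
315.5 348.5 18.8 [ 0.5565 -0.0187  0.123 ]
scene start_button_top [ 0.4514 -0.0103  0.1241] 0.54
scene gate_center [ 0.5648 -0.0573  0.1042] 0.81
[[316.8 234.8]
 [212.3 238.6]] [ 0.45381471 -0.00829628  0.123     ]
```

View pics/c8.png

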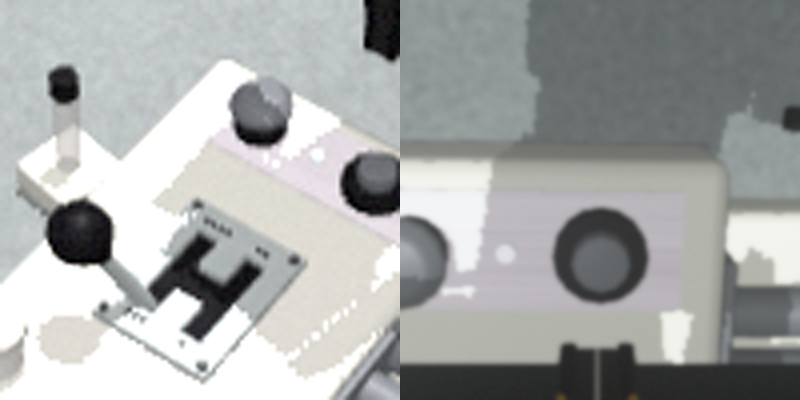

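The lever stands at the far end of the three-dot slot: knob at (300,258), predicted home (300.4,258.3). Start cap at about (0.451,-0.0065). I'll settle, then check the offset.

Call:
carry_out --deltas '[[[0.003, 0.002, 0.02, 0, 0], [0.003, 0.002, 0.04, 0, 0], [0.003, 0.002, 0.05, 0, 0], [0.003, 0.002, 0.05, 0, 0], [0.003, 0.002, 0.05, 0, 0]]]'

```text
t: 20.55
eef_pos: [0.4539, -0.006, 0.1445]
ee_rot: [0.001, 0.044, 0.999, -0.0]
wrist_force: [-0.7, 0.7, 1.2]
grip_width: 0.0003
finger_force: 0.0
```

Call:
carry_out --deltas '[[[0.0025, 0, 0.01, 0, 0], [0.0025, 0, 0.02, 0, 0], [0.0025, 0, 0.025, 0, 0], [0.0025, 0, 0.03, 0, 0], [0.0025, 0, 0.035, 0, 0], [0.0025, 0, 0.04, 0, 0], [0.0025, 0, 0.043, 0, 0], [0.0025, 0, 0.043, 0, 0]]]'

```text
t: 21.55
eef_pos: [0.4507, -0.0057, 0.1009]
ee_rot: [-0.0, 0.044, 0.999, 0.0]
wrist_force: [-0.4, -0.7, 0.7]
grip_width: 0.0004
finger_force: 0.0
```

Call:
carry_out --deltas '[[[0, 0, 0.004, 0, 0], [0, 0, 0.008, 0, 0], [0, 0, 0.01, 0, 0], [0, 0, 0.01, 0, 0]]]'

```text
t: 22.05
eef_pos: [0.4509, -0.0057, 0.0911]
ee_rot: [0.0, 0.044, 0.999, -0.0]
wrist_force: [0.3, -0.5, 2.5]
grip_width: 0.0005
finger_force: 1.2
```

Contact begins at a TCP height of about 0.092, so the tip offset is about 31 mm. Press on in small steps.

Call:
carry_out --deltas '[[[0, 0, 0.002, 0, 0], [0, 0, 0.004, 0, 0], [0, 0, 0.005, 0, 0], [0, 0, 0.005, 0, 0]]]'

```text
t: 22.55
eef_pos: [0.4509, -0.0057, 0.0868]
ee_rot: [0.0, 0.044, 0.999, -0.0]
wrist_force: [-2.3, 1.2, 11.2]
grip_width: 0.0005
finger_force: 5.3
```

Call:
carry_out --deltas '[[[0, 0, 0.001, 0, 0], [0, 0, 0.002, 0, 0], [0, 0, 0.002, 0, 0]]]'

```text
t: 22.92
eef_pos: [0.451, -0.0057, 0.0865]
ee_rot: [0.001, 0.044, 0.999, -0.0]
wrist_force: [-5.0, 0.7, 27.7]
grip_width: 0.0006
finger_force: 13.7
```

It's hard down: the force jumps to 28 N while the tip no longer moves. Release and retreat.

Call:
carry_out --deltas '[[[0, 0, -0.01, 0, 0], [0, 0, -0.03, 0, 0], [0, 0, -0.07, 0, 0], [0, 0, -0.12, 0, 0], [0.04, 0, -0.13, 0, 0], [0.06, 0, -0.13, 0, 0], [0.06, 0, -0.13, 0, 0], [0.06, 0, -0.13, 0, 0]]]'

```text
t: 23.92
eef_pos: [0.3922, -0.0007, 0.214]
ee_rot: [0.001, 0.044, 0.999, -0.0]
wrist_force: [0.1, 0.4, -0.4]
grip_width: 0.0006
finger_force: 0.0
```

```bash
python3 - <<'E'
from h import *
s=state(); print(s["t"],s["eef_pos"],s["wrist_force"])
i,o=lm("scene",["lever_knob","lever_stem","start_button_top","stop_button_top"]); blob("scene","lever_knob")
j=read_camera("top")
a=cv2.resize(i[180:330,240:390,::-1],(500,500),interpolation=cv2.INTER_CUBIC); cv2.imwrite("pics/c9.png",a)
E
```

```text
23.925 [ 0.39216048 -0.00072853  0.21402423] [ 0.11820823  0.37816238 -0.35048689]
scene lever_knob [ 0.6089 -0.0974  0.1771] 0.79
scene lever_stem none
scene start_button_top [ 0.4514 -0.0095  0.1226] 0.53
scene stop_button_top [ 0.4436 -0.0858  0.1339] 0.71
trace scene lever_knob 0.73 302.3 260.2 291 318 249 276
```

View pics/c9.png

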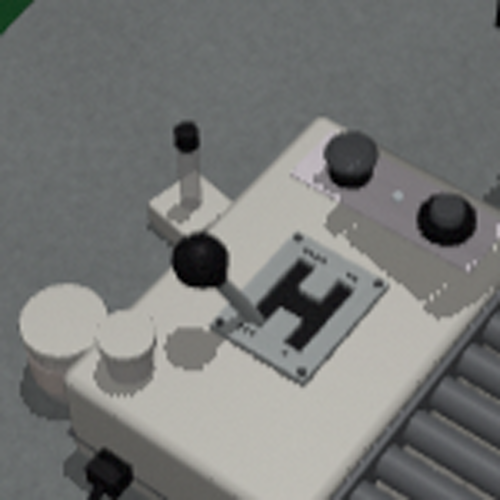

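The lever is home in third (knob at (200,260) in the crop, stem at the three-dot slot's far end). The start button is back up, nothing else has moved and the arm is clear.

```bash
python3 -c "
from cell import *
print(finish_job())"
```

```text
the job is handed in; nothing more can be done
None
```

The lever is fully home in third, and the start button was then pressed right down and came back up. The job was handed in at about 24 s with the arm clear; before the lever reached neutral, the shut fingers once rode over the knob and pressed down on it with about 26 N.

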